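# Right the fallen carton and read its code

## Task

One of the three small cartons in the taped lane has fallen over: stand it up again, label on top, wholly between the two tape lines, and let go, without disturbing the other cartons or the label rolls. Then lift the code reader out of its cradle and, holding it upright, press its sprung foot gently onto the black printed block on top of that carton, the oblong foot covering the block lengthwise and pushed part-way in but not to its stop. Finish while still holding the reader there: do not put it down or let go.

Things in the scene. Friction and masses are not known exactly. Their poses are not given: they have to be found in the camera images.
- fallen_carton: Fallen cardboard carton, 44 (x) by 56 (y) by 100 mm (z, standing height), 0.11-0.22 kg. Origin: centre of its underside; z points to its label end. It starts lying on its -y face, label end to the robot's right across the lane, origin near the lane's middle line, 28 mm up; its x runs along the lane: turning it up about x makes it stand. May be first, middle or last of the three in the lane.
- mark (a point): Centre of the black printed block, 26 mm long (along the carton's x) by 12 mm, on the white label on the fallen carton's top face: 8 mm from the middle of that face towards carton +y. Axes as the carton.
- carton_a: Standing neighbour carton of the same size and look; leave it alone. Origin: centre of its underside. The cartons stand about 95 mm apart, centre to centre, along the lane.
- carton_b: The other standing neighbour carton; same size; leave it alone. Origin: centre of its underside.
- lane: The lane: two flat strips of pale paper tape on the table, 340 mm long and 16 mm wide, with 110 mm free between them. Origin: middle of the lane, on the table; x runs along the lane away from the robot (up to 0.25 rad turned), y across it to the left, z up.
- cradle: Grey cradle fixed to the table: foot plate 110 by 90 mm, socket 60 by 50 mm with its top 70 mm above the table. Its rectangular hole is 36 (x) by 26 mm (y), open at the top. Origin: centre of its underside, z up.
- reader: Hand-held code reader, 0.16-0.29 kg, upright in the cradle, axes parallel to it. Origin: centre of the unpressed foot's face; z up. From the origin up: foot 26 (x) by 12 mm (y); lower body 32 by 22 mm from 20 to 60 mm; flange 50 by 40 mm, 60 to 66 mm, resting on the cradle's top (origin 10 mm above the table); grip 34 (x) by 24 mm (y), 66 to 136 mm. A straight lift of 60 mm clears the cradle.
- foot_face (a point): Centre of the face of the reader's sprung foot; moves with the foot. Axes as the reader.
- foot (a joint): How far the sprung foot is pushed into the reader, m: 0 free, 0.012 at its stop. It begins to move at 1.5 N and takes 4.5 N to reach the stop.
- roll_a: Roll of white labels standing on end, 72 mm across, 50 mm high, with a 40 mm hole; leave it alone. Origin: centre of its underside.
- roll_b: Larger roll of white labels, 90 mm across, 50 mm high, with a 56 mm hole; leave it alone. Origin: centre of its underside.
Things that resemble listed ones, but are neither listed nor needed, are in the scene too. There is more than one size of the reader; the job needs the smallest.

How it is judged:
By the outcome, as a careful person would: the job done as asked, in the order asked, and still so for the second after the job is handed in, while the arm keeps its last pose, push and grip.
It also fails if it takes over 59 s, if anything falls off the work surface, if the arm or the gripper's body presses on something with over 40 N, if the wrist force passes 120 N, or if a joint passes its speed limit or range.

## Robot

A 7-joint arm with a two-finger parallel gripper is mounted at the origin on the work surface. World frame = base frame: x ahead of the robot, y to its left, z up, the work surface at z = 0. Lengths are in m, angles in rad, forces in N, time in s.
With the tool pointing down it reaches from about 0.425 to 0.925 m from the base axis. Payload 6.8 kg.
Tool frame: the origin (TCP) lies at the very end of the fingers, on their centre line; the grasp point (between the pads) lies r.pinch_z behind it (r.pinch_z is the distance from the TCP to the grasp point, in m); z points along the fingers, y is the line along which they close (so a half turn about z gives the same grasp; the last joint's range is limited). The gripper opens to 85 mm and grips with 20 to 120 N. Pads are 22 mm wide; open, the fingers measure 114 mm over their backs; the gripper's body (76 mm by 85 mm) begins 54 mm behind the grasp point. The pads swing forward as they close: fully open they stand 13 mm farther back than shut.
Start: joints at [1.045, 0.477, 0.022, 1.555, -0.011, 1.109, -0.083], TCP at [0.274, -0.617, 0.192] pointing down, gripper open.
Joint ranges: [-2.96, 2.96], [-0.34, 2.1], [-1.41, 1.46], [0.24, 2.44], [-1.37, 4.51], [0.17, 1.92], [-2.96, 2.96]. Speed limits (rad/s): [2.39, 2.39, 3.14, 3.14, 3.14, 3.14, 3.14].

## Interface

Orientations are given as a rotation vector (axis times angle).
In Python, from bench import status, grab_frame, camera_model, r gives the robot as it stands. The module is installed in compiled form; this text tells all that it offers.
- The arm moves only by the shell command python3 -m creep 'ROWS' [FORCE]. ROWS is text: rows parted by semicolons, each of 7 numbers parted by spaces: the turn, a rotation vector about the tool's x, y, z in rad, then the shift along the tool's x, y, z in mm, then the opening, from -1 (shut) to 1 (fully open). In form: rx ry rz tx ty tz fingers; .... A call has 1 to 10 rows; each row is the pose to reach, as a shift and turn from the pose commanded when the call began, along the tool's axes at that moment; what a row does not reach only later rows make up. A row lasts 1/8 s, in which the tool goes at most 62.5 mm and 10.7 degrees, less where a joint would pass 70% of its speed; a pose out of reach is approached as far as the arm can. A call with a gripper value outside its range is refused whole. The fingers move at their own pace and stop on an object; FORCE is the grip in N (left out, the last holds). Time passes only in rows, so rows that repeat a pose let the fingers close. It gives the time, the measured TCP pose, the force, the opening and the grip force at its end, in the units of the state.
- status.get_obs(): the state, without advancing time (a new reading comes with each control period).
- grab_frame(name): name is "scene" or "top" or "wrist"; returns (picture, depth): 384x512x3 uint8, red, green, blue; 384x512 float32, m along the optical axis (not along the pixel's ray), 0 where there is no reading.
- camera_model(name): a dict with "K" (3x3 intrinsics, pixels), "rvec" (rotation vector, rad) and "tvec" (3), from world to camera coordinates, as OpenCV has them. Camera axes: x right, y down, z forward; pixel columns grow to the right and rows downward; lengths in m; the calibration is good to about 2 mm. A picture is of the moment at which its call begins: read the wrist's pose just before it. camera_model takes no time and is no camera call; for the wrist camera it gives the pose at the moment of the call.
- r.hand_in(): hands the job in; it is judged then, once.
The state is a dict: "clock": time; "joints": joint angles; "qvel": joint speeds; "tau": joint torques, N m; "tcp_pos": TCP position; "orientation": TCP orientation; "contact_force": force on the tool from outside, world axes, zero at the start; "moment": the same for the moment, N m; "grip_width": finger opening in m; "gripper_force": force on a finger pad.
Only numpy, scipy, OpenCV 4.12 (cv2) and the standard library are available. Lean on these libraries where they do the work, as an engineer would, in place of code of your own. Each camera call takes 0.05 s, during which the arm holds its last target. There are 200 camera calls.

## Working session

There is one attempt and no reset: what is moved stays moved. The work goes in short steps, Python scripts to look and compute and a shell command to move; the robot and the scene stay as the last step left them, time stands still between calls to the robot, and variables do not carry over. Pictures are saved under pics/ and viewed, at most 13 in all, crops included, and the job is handed in when it is done.

```bash
mkdir -p pics
python3 - <<'E'
from bench import status, grab_frame, camera_model, r
import cv2, numpy as np
print(status.get_obs(), r.pinch_z)
ims=[]
for n in ("scene","top"):
    p,d=grab_frame(n); np.savez(f"{n}0.npz",p=p,d=d,**camera_model(n)); cv2.imwrite(f"pics/{n}0.png",p[:,:,::-1]); print(n,camera_model(n))
E
```

```text
{'clock': 0.0, 'joints': array([ 1.04489965,  0.47782346,  0.02233514,  1.55646933, -0.0114942 ,
        1.10929782, -0.08313278]), 'qvel': array([ 0.00057832, -0.0002653 ,  0.00026141, -0.00189855, -0.00042211,
       -0.00158524, -0.0003906 ]), 'tau': array([ 5.25352916e-04, -5.96457803e+01,  1.60801381e+00, -2.81189185e+01,
        1.22925412e-02,  9.53998620e-03, -3.41737825e-05]), 'tcp_pos': array([ 0.27358604, -0.61632926,  0.19050249]), 'orientation': array([-3.07154072e+00, -6.51131469e-01,  8.26983217e-04]), 'contact_force': array([0.4378607 , 0.09804308, 0.77468594]), 'moment': array([-0.00685905, -0.01629668, -0.0032628 ]), 'gripper_force': 0.0, 'grip_width': 0.08555093851102404} 0.0187
scene {'K': array([[435.31302415,   0.        , 252.94134573],
       [  0.        , 435.31302415, 201.54117184],
       [  0.        ,   0.        ,   1.        ]]), 'rvec': array([ 2.06051447,  0.62893082, -0.32146101]), 'tvec': array([-0.51346904, -0.12223328,  1.48579603])}
top {'K': array([[423.70033553,   0.        , 257.87874725],
       [  0.        , 423.70033553, 190.15805511],
       [  0.        ,   0.        ,   1.        ]]), 'rvec': array([ 2.16482307, -2.11606708,  0.21009805]), 'tvec': array([0.00845021, 0.61816516, 1.07988534])}
```

View pics/scene0.png

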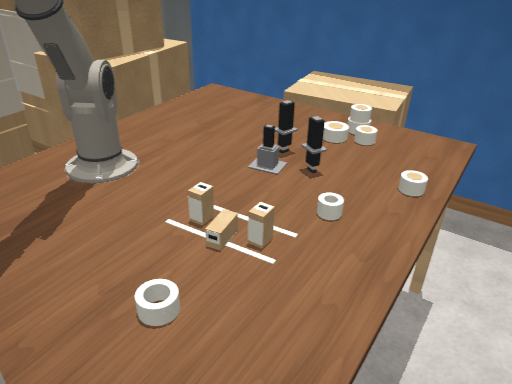

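View pics/top0.png

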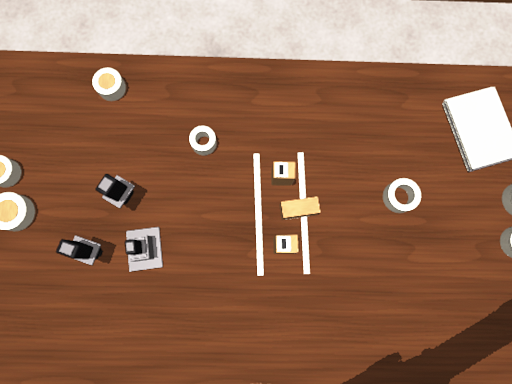

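Scene: the middle carton (top view ~(300,207)) has fallen to the right across the right tape. Cartons stand at (285,171) and (287,243). The cradle with the small reader is at (143,248), with two larger readers at (115,188) and (80,248). Next I measure with masks.

```bash
cat > h.py <<'E'
import numpy as np, cv2
from scipy.spatial.transform import Rotation as R
def ray(m,uv,z):
    Rm=cv2.Rodrigues(np.asarray(m["rvec"]))[0]; t=np.asarray(m["tvec"]).ravel(); K=np.asarray(m["K"])
    uv=np.atleast_2d(uv).astype(float); d=np.c_[uv,np.ones(len(uv))]@np.linalg.inv(K).T@Rm
    c=-Rm.T@t; s=(z-c[2])/d[:,2]; return (c+s[:,None]*d)[:,:2]
def cloud(m,d):
    Rm=cv2.Rodrigues(np.asarray(m["rvec"]))[0]; t=np.asarray(m["tvec"]).ravel(); K=np.asarray(m["K"])
    v,u=np.mgrid[:d.shape[0],:d.shape[1]]; P=np.dstack([u,v,np.ones_like(u)])@np.linalg.inv(K).T*d[...,None]
    return (P-t)@Rm
def rect(pts):
    "min-area rect in mm: centre, sizes, angle(deg) of long side within +-90"
    (c,s,a)=cv2.minAreaRect((np.asarray(pts)*1000).astype(np.float32))
    if s[0]<s[1]: s=s[::-1]; a+=90
    return np.round(c,1),np.round(s,1),round((a+90)%180-90,2)
def comps(mask,amin):
    n,l,st,_=cv2.connectedComponentsWithStats(mask.astype(np.uint8))
    return [np.argwhere(l==i)[:,::-1] for i in range(1,n) if st[i,4]>=amin]
E
python3 - <<'E'
from h import *
m=np.load("top0.npz"); p=m["p"];d=m["d"]; X=cloud(m,d); hsv=cv2.cvtColor(p,cv2.COLOR_RGB2HSV)
white=(hsv[...,1]<60)&(hsv[...,2]>170)
print("white");
for c in comps(white,25):
    u,v=c.mean(0); 
    if 60<v<300 and u<450:
        h=np.median(X[c[:,1],c[:,0],2]); print(np.round(c.mean(0)),len(c),round(h*1000,1),rect(ray(m,c,h)))
reg=X[...,:2]
for name,lo,hi,box in (("fallen",.045,.066,(275,190,330,225)),("stdtop",.09,.11,(265,155,305,260)),("cradle plate",.004,.02,(115,220,170,280)),("socket/flange",.06,.085,(115,220,170,280)),("griptop",.13,.16,(100,220,170,280)),("others",.1,.3,(40,160,140,280)),("rolls",.04,.06,(180,120,425,220))):
    k=np.zeros(d.shape,bool); k[box[1]:box[3],box[0]:box[2]]=1; k&=(X[...,2]>lo)&(X[...,2]<hi)&(d>0)
    for c in comps(k,20):
        h=np.median(X[c[:,1],c[:,0],2]); print(name,np.round(c.mean(0)),len(c),round(h*1000,1),rect(X[c[:,1],c[:,0],:2]))
big=cv2.resize(p[140:290,60:340,::-1],(784,420),interpolation=cv2.INTER_CUBIC); cv2.imwrite("pics/topcrop.png",big)
E
```

```text
white
[107.  81.] 438 50.2 (array([917.6, 450.3]), array([80. , 79.7]), 30.88)
[202. 138.] 406 49.9 (array([761. , 178.3]), array([71.1, 71. ]), 2.18)
[258. 215.] 812 0.7 (array([564.1,  20.1]), array([341.1,  18.6]), 3.14)
[301. 175.] 299 0.2 (array([ 674.4, -100.2]), array([133.2,  18.4]), 3.06)
[  5. 168.] 206 50.6 (array([660.5, 696.9]), array([76.8, 28.9]), 7.1)
[281. 169.] 188 100.4 (array([665.4, -35.1]), array([39.8, 36.3]), 1.47)
[105. 184.] 98 190.4 (array([600. , 382.4]), array([25.2, 20.6]), -29.28)
[404. 194.] 575 49.1 (array([ 618.2, -373.1]), array([88.8, 87.3]), -1.87)
[ 13. 210.] 512 50.9 (array([550.2, 663.8]), array([99.4, 67. ]), 7.1)
[114. 202.] 83 91.9 (array([571.8, 394.8]), array([53. , 17.9]), 76.58)
[305. 245.] 381 0.4 (array([ 479.6, -110.7]), array([155.9,  18.5]), 3.05)
[144. 250.] 787 7.3 (array([457.3, 327.4]), array([107.9,  88.3]), 8.98)
[ 77. 238.] 35 91.8 (array([478.1, 471.8]), array([24.8, 10. ]), -88.74)
[284. 244.] 186 100.9 (array([475.3, -44.8]), array([37.4, 35.2]), 1.23)
[ 66. 248.] 106 190.6 (array([448.8, 456.9]), array([26.1, 19.5]), 73.2
[... 506 characters left out ...]
295 73.3 (array([457.5, 327.7]), array([60.1, 50.7]), 8.97)
griptop [130. 247.] 164 146.9 (array([457.3, 327.6]), array([33.4, 25.4]), 9.12)
others [110. 188.] 506 185.3 (array([598.5, 382.2]), array([47. , 34.6]), -29.16)
others [ 73. 249.] 520 186.0 (array([447.8, 456.4]), array([48.1, 33.7]), 72.23)
others [132. 247.] 213 146.0 (array([457.2, 327.7]), array([33.5, 25.5]), 8.19)
rolls [202. 139.] 395 50.0 (array([758.6, 179.4]), array([70.6, 69. ]), 0.38)
rolls [403. 195.] 579 49.1 (array([ 615.9, -371.4]), array([89.4, 88.3]), 87.81)
rolls [281. 182.] 26 48.3 (array([643., -42.]), array([54.5,  1.3]), 89.86)
rolls [300. 207.] 638 55.5 (array([574.6, -90. ]), array([100.3,  44.4]), -80.26)
```

View pics/topcrop.png

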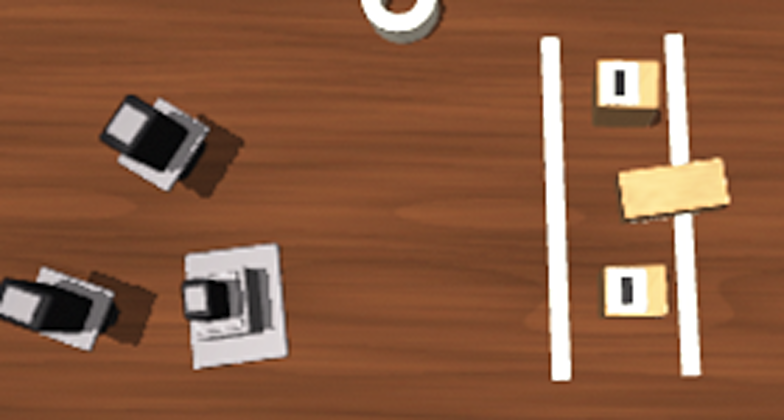

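Crop: the fallen carton's label end points right and slightly away (yaw 9.6° against the lane's 3.1°). Its gaps to the neighbours are about 50 mm. The reader is at (457,328) mm with yaw 9°. Plan: grip across the carton's x faces with the tool tilted +30°, then turn it to −60°.

```bash
cat >> h.py <<'E'
def pose(g,yaw,tilt):
    "tool pose: grasp point g (mm), tool y along yaw (deg), tilted by tilt deg about that axis from straight down"
    c,s=np.cos(np.radians(yaw)),np.sin(np.radians(yaw))
    R0=np.array([[-s,c,0],[c,s,0],[0,0,-1.]]).T
    Rm=R.from_rotvec(np.radians(tilt)*np.array([c,s,0])).as_matrix()@R0
    return Rm,np.asarray(g,float)+18.7*Rm[:,2]
def rows(*goals):
    "numbers for the rows from the measured pose to each goal (g,yaw,tilt)"
    from bench import status
    o=status.get_obs(); Rc=R.from_rotvec(o["orientation"]).as_matrix(); pc=o["tcp_pos"]*1000
    y=Rc[:,1]; print("t",round(o["clock"],2),"grasp",np.round(pc-18.7*Rc[:,2],1),"yaw",round(np.degrees(np.arctan2(y[1],y[0])),1),"toolz",np.round(Rc[:,2],3),"F",np.round(o["contact_force"],1),"w",round(o["grip_width"]*1000,1),"gf",round(o["gripper_force"],1),"q",np.round(o["joints"],2))
    for g in goals:
        Rm,p=pose(*g); print(g,np.round(R.from_matrix(Rc.T@Rm).as_rotvec(),3),np.round(Rc.T@(p-pc),1))
E
python3 -c "
from h import *
rows(((575,-110,250),9.6,0))"
```

```text
t 0.1 grasp [ 273.6 -616.5  209.4] yaw -66.1 toolz [-0.001  0.001 -1.   ] F [-0.1 -1.1 -0.5] w 85.5 gf 0.0 q [ 1.04  0.48  0.02  1.56 -0.01  1.11 -0.08]
((575, -110, 250), 9.6, 0) [-1.000e-03 -1.000e-03 -1.321e+00] [ 480.9 -340.7  -40.2]
```

```bash
python3 -m creep '0 0 -0.15 40 -30 -40 1;0 0 -0.3 90 -60 -40 1;0 0 -0.45 140 -100 -40 1;0 0 -0.6 190 -135 -40 1;0 0 -0.75 240 -170 -40 1;0 0 -0.9 290 -205 -40 1;0 0 -1.05 340 -240 -40 1;0 0 -1.2 390 -276 -40 1;0 0 -1.321 440 -312 -40 1;0 0 -1.321 481 -341 -40 1' 40
python3 -m creep '0 0 -0.0 0 0 0 1;0 0 0 0 0 0 1'
python3 -c "
from h import *
rows(((575,-110,250),9.6,0),((575,-110,200),9.6,30),((575,-110,200),9.6,45),((575,-110,200),9.6,-60))"
```

```text
clock: 1.35
tcp_pos: [0.5758, -0.1076, 0.2313]
orientation: [-2.024, -2.402, -0.0]
contact_force: [0.2, -0.2, -0.3]
grip_width: 0.085
gripper_force: 0.0
clock: 1.6
tcp_pos: [0.5746, -0.1109, 0.231]
orientation: [-2.027, -2.399, 0.002]
contact_force: [-0.7, -0.6, -0.5]
grip_width: 0.0857
gripper_force: 0.0
t 1.6 grasp [ 574.6 -110.9  249.7] yaw 9.6 toolz [-0.001 -0.001 -1.   ] F [-0.7 -0.6 -0.5] w 85.7 gf 0.0 q [ 0.45  0.33 -0.46  1.7   0.16  1.14  0.11]
((575, -110, 250), 9.6, 0) [-0.001  0.     0.   ] [ 0.8  0.6 -0.3]
((575, -110, 200), 9.6, 30) [-0.001  0.524 -0.   ] [10.2  0.6 47.2]
((575, -110, 200), 9.6, 45) [-0.001  0.786 -0.001] [14.1  0.6 44.2]
((575, -110, 200), 9.6, -60) [-1.000e-03 -1.047e+00  1.000e-03] [-15.4   0.6  40.3]
```

```bash
python3 -m creep '0 -0.2 0 -4 0 10 1;0 -0.4 0 -8 0 20 1;0 -0.6 0 -11 0 30 1;0 -0.8 0 -14 0 35 1;0 -1.047 0 -15.4 0.6 40 1;0 -1.047 0 -15.4 0.6 40 1;0 -1.047 0 -15.4 0.6 40 1'
python3 -c "
from h import *
rows(((575,-110,200),9.6,-60),((575,-110,200),9.6,30))"
```

```text
clock: 2.48
tcp_pos: [0.5774, -0.1254, 0.1896]
orientation: [1.424, 1.691, -0.827]
contact_force: [-0.0, -0.7, 1.3]
grip_width: 0.0853
gripper_force: 0.0
t 2.48 grasp [ 574.7 -109.5  199. ] yaw 9.7 toolz [ 0.143 -0.854 -0.5  ] F [-0.  -0.7  1.3] w 85.3 gf 0.0 q [-0.23  0.55 -0.28  1.96  1.11  1.43 -0.99]
((575, -110, 200), 9.6, -60) [-0.002 -0.     0.005] [-1.2  0.2 -0. ]
((575, -110, 200), 9.6, 30) [-0.005  1.571  0.003] [ 17.5   0.3 -18.7]
```

```bash
python3 -m creep '0 0.18 0 0 0 -2 1;0 0.36 0 1 0 -3 1;0 0.54 0 3 0 -5 1;0 0.72 0 5 0 -7 1;0 0.9 0 8 0 -9 1;0 1.08 0 10 0 -12 1;0 1.26 0 13 0 -14 1;0 1.44 0 16 0 -17 1;0 1.571 0 17.5 0 -18.7 1;0 1.571 0 17.5 0 -18.7 1'
python3 -c "
from h import *
c=np.array([574.7,-90]); z=np.array([.167,-.986]); g=c+10*z
print(g)
rows((( *g,100),9.6,30),((*g,40),9.6,30))"
```

```text
clock: 3.72
tcp_pos: [0.5738, -0.1073, 0.1847]
orientation: [-1.757, -2.059, -0.469]
contact_force: [-0.4, -1.1, -1.0]
grip_width: 0.0857
gripper_force: 0.0
[576.37 -99.86]
t 3.73 grasp [ 575.3 -116.5  200.9] yaw 9.0 toolz [-0.078  0.492 -0.867] F [-0.4 -1.1 -1. ] w 85.7 gf 0.0 q [ 0.73  0.58 -0.54  1.6  -0.2   1.25  0.47]
((np.float64(576.37), np.float64(-99.86), 100), 9.6, 30) [ 0.005  0.002 -0.008] [-36.2   3.6  95.6]
((np.float64(576.37), np.float64(-99.86), 40), 9.6, 30) [ 0.005  0.002 -0.008] [-66.1   3.6 147.6]
```

```bash
python3 -m creep '0.005 0.002 -0.008 -15 3.6 40 1;0.005 0.002 -0.008 -36 3.6 95 1;0.005 0.002 -0.008 -36 3.6 95 1;0.005 0.002 -0.008 -36 3.6 95 1'
python3 - <<'E'
from h import *
from bench import grab_frame
rows(((576.4,-100,100),9.6,30),((576.4,-100,40),9.6,30))
p,d=grab_frame("scene"); cv2.imwrite("pics/s1.png",cv2.resize(p[150:310,120:330,::-1],None,fx=3,fy=3))
E
```

```text
clock: 4.22
tcp_pos: [0.5766, -0.0842, 0.0883]
orientation: [-1.734, -2.075, -0.468]
contact_force: [0.5, -0.4, 0.9]
grip_width: 0.0854
gripper_force: 0.0
t 4.22 grasp [578.2 -93.4 104.5] yaw 10.2 toolz [-0.085  0.492 -0.866] F [ 0.5 -0.4  0.9] w 85.4 gf 0.0 q [ 0.69  0.68 -0.54  1.67 -0.17  1.08  0.5 ]
((576.4, -100, 100), 9.6, 30) [-0.002  0.     0.01 ] [-7.6 -2.9  0.8]
((576.4, -100, 40), 9.6, 30) [-0.002  0.     0.01 ] [-37.6  -3.1  52.7]
```

View pics/s1.png

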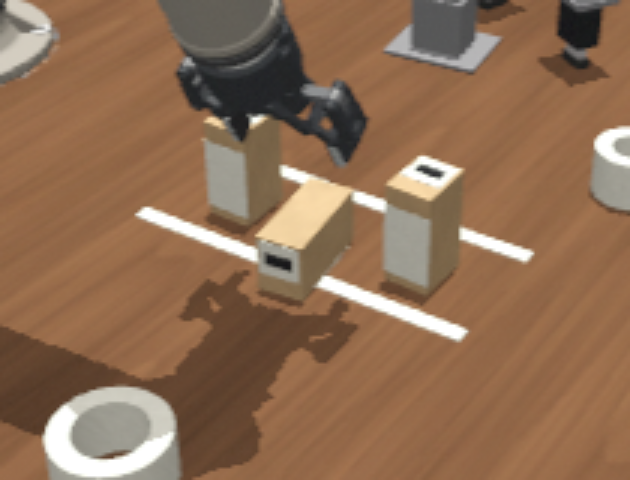

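The gripper straddles the fallen carton (~(305,235) in the crop) and both neighbours are clear of the fingers. Going down.

```bash
python3 -m creep '0 0 0.01 -8 -3 0 1;0 0 0.01 -20 -3 22 1;0 0 0.01 -37.6 -3 52 1;0 0 0.01 -37.6 -3 52 1;0 0 0.01 -37.6 -3 52 1;0 0 0.01 -37.6 -3 52 1'
python3 -c "
from h import *
rows(((576.4,-100,40),9.6,30))"
```

```text
clock: 5.03
tcp_pos: [0.5744, -0.0911, 0.0233]
orientation: [-1.743, -2.063, -0.465]
contact_force: [-0.0, -0.7, 0.1]
grip_width: 0.0855
gripper_force: 0.0
t 5.03 grasp [ 576.  -100.3   39.4] yaw 9.7 toolz [-0.086  0.493 -0.866] F [-0.  -0.7  0.1] w 85.5 gf 0.0 q [ 0.68  0.77 -0.51  1.69 -0.15  0.99  0.52]
((576.4, -100, 40), 9.6, 30) [-0.003 -0.001 -0.001] [ 0.5  0.5 -0.3]
```

```bash
python3 -m creep '0 0 0 0 0 0 -1;0 0 0 0 0 0 -1;0 0 0 0 0 0 -1;0 0 0 0 0 0 -1;0 0 0 0 0 0 -1;0 0 0 0 0 0 -1' 40
python3 -c "
from h import *
c=(570,-43.5)
rows(((576.0,-100.3,80),9.6,30),((576,-95,130),7,0),((570,-45,130),3.1,-60))"
```

```text
clock: 5.78
tcp_pos: [0.5744, -0.091, 0.0224]
orientation: [-1.743, -2.062, -0.465]
contact_force: [2.5, -0.8, 5.7]
grip_width: 0.0392
gripper_force: 39.5
t 5.78 grasp [ 576.  -100.2   38.6] yaw 9.6 toolz [-0.087  0.494 -0.865] F [ 2.5 -0.8  5.7] w 39.2 gf 39.5 q [ 0.68  0.77 -0.51  1.69 -0.15  0.99  0.52]
((576.0, -100.3, 80), 9.6, 30) [-0.003 -0.002 -0.001] [ 20.7  -0.1 -35.8]
((576, -95, 130), 7, 0) [-0.015 -0.525  0.044] [ 40.9   0.6 -79. ]
((570, -45, 130), 3.1, -60) [ 0.029 -1.57   0.123] [ 75.2   1.2 -69.9]
```

```bash
python3 -m creep '0 0 0 7 0 -12 -1;0 0 0 20.7 0 -36 -1;0 -0.1 0 30 0 -55 -1;0 -0.25 0.02 36 0 -70 -1;0 -0.4 0.03 39 0 -76 -1;-0.015 -0.525 0.044 41 0.6 -79 -1;0 -0.65 0.05 47 0.7 -78 -1;0 -0.8 0.06 53 0.8 -76 -1;0.01 -1.0 0.08 60 1 -74 -1;0.02 -1.2 0.1 66 1 -72 -1'
python3 -c "
from h import *
rows(((570,-45,130),3.1,-60))"
```

```text
clock: 7.02
tcp_pos: [0.5717, -0.0691, 0.1191]
orientation: [1.765, 1.913, -0.613]
contact_force: [-0.0, 0.2, -1.1]
grip_width: 0.0001
gripper_force: 0.0
t 7.03 grasp [571.  -57.8 133.9] yaw 4.4 toolz [ 0.036 -0.608 -0.793] F [-0.   0.2 -1.1] w 0.1 gf 0.0 q [-0.27  0.51 -0.14  1.9   0.77  1.13 -0.8 ]
((570, -45, 130), 3.1, -60) [ 0.008 -0.392  0.024] [ 5.4 -0.2 -6.1]
```

Slipped out of the grip: look.

```bash
cat > look.py <<'E'
import sys
from h import *
from bench import grab_frame, camera_model
p,d=grab_frame("top"); m=camera_model("top"); X=cloud(m,d)
k=(X[...,2]>.03)&(X[...,2]<.115)&(d>0)&(X[...,0]>.38)&(X[...,0]<.75)&(X[...,1]>-.2)&(X[...,1]<.05)
for c in comps(k,20):
    P=X[c[:,1],c[:,0]]; h=np.percentile(P[:,2],80); P=P[abs(P[:,2]-h)<.006]
    print(round(h*1000,1),len(P),rect(P[:,:2]))
p,d=grab_frame("scene"); cv2.imwrite(f"pics/{sys.argv[1]}.png",cv2.resize(p[150:310,120:330,::-1],None,fx=3,fy=3))
E
python3 look.py s2
```

```text
101.4 370 (array([664.7, -42. ]), array([55.2, 44.1]), -89.13)
57.4 610 (array([ 562. , -105.3]), array([100.6,  44.6]), 87.68)
101.8 400 (array([475.5, -50.3]), array([56.1, 42.8]), -88.87)
```

View pics/s2.png

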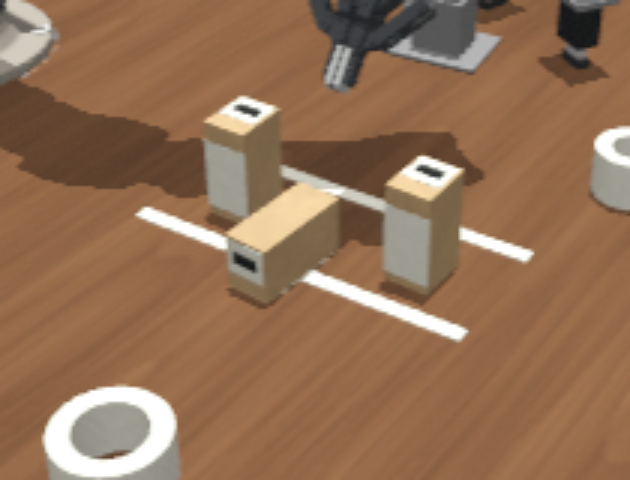

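The carton is still lying on the same face, now centred at (562,−105) mm with yaw −2.3°. The neighbours have not moved. I'll regrip lower with more force and a gentle check lift.

```bash
python3 -m creep '0 0.15 0 20 0 -45 -0.5;0 0.15 0 30 0 -60 0.3;0 0.15 0 30 0 -60 0.6;0 0.15 0 30 0 -60 0.6;0 0.15 0 30 0 -60 0.6' 
python3 -c "
from h import *
rows(((562,-114,200),-2.3,30),((562,-114,100),-2.3,30))"
```

```text
clock: 7.75
tcp_pos: [0.5663, -0.011, 0.1459]
orientation: [1.862, 2.017, -0.496]
contact_force: [0.5, -0.5, -0.3]
grip_width: 0.0681
gripper_force: 0.0
t 7.75 grasp [565.9  -2.  162.3] yaw 4.3 toolz [ 0.019 -0.479 -0.878] F [ 0.5 -0.5 -0.3] w 68.1 gf 0.0 q [-0.23  0.44 -0.21  1.85  0.61  1.15 -0.69]
((562, -114, 200), -2.3, 30) [-0.021  1.023  0.12 ] [-99.8 -11.6  11.5]
((562, -114, 100), -2.3, 30) [-0.021  1.023  0.12 ] [-51.9  -9.7  99.3]
```

```bash
python3 -m creep '0 0.17 0.02 -10 -2 -20 0.6;0 0.34 0.04 -30 -4 -10 0.6;0 0.5 0.06 -55 -6 0 0.6;0 0.68 0.08 -75 -9 5 0.6;0 0.85 0.1 -90 -10 10 0.6;-0.021 1.023 0.12 -100 -11.6 11.5 0.6;-0.021 1.023 0.12 -76 -11 55 0.6;-0.021 1.023 0.12 -52 -9.7 99 0.6;-0.021 1.023 0.12 -52 -9.7 99 0.6;-0.021 1.023 0.12 -52 -9.7 99 0.6'
python3 -m creep '0 0 0 0 0 0 0.6;0 0 0 0 0 0 0.6;0 0 0 0 0 0 0.6'
python3 -c "
from h import *
rows(((562,-114,100),-2.3,30),((562,-114,30),-2.3,30))"
```

```text
clock: 9.0
tcp_pos: [0.5641, -0.1034, 0.0861]
orientation: [-1.968, -1.894, -0.531]
contact_force: [-0.0, 0.0, 0.7]
grip_width: 0.068
gripper_force: 0.0
clock: 9.38
tcp_pos: [0.5638, -0.1035, 0.0856]
orientation: [-1.968, -1.894, -0.53]
contact_force: [-1.0, -0.6, 0.1]
grip_width: 0.0684
gripper_force: 0.0
t 9.38 grasp [ 563.4 -112.9  101.8] yaw -2.2 toolz [ 0.022  0.5   -0.866] F [-1.  -0.6  0.1] w 68.4 gf 0.0 q [ 0.63  0.6  -0.34  1.78 -0.38  0.98  0.53]
((562, -114, 100), -2.3, 30) [ 0.002 -0.     0.002] [-2.  -1.4  1. ]
((562, -114, 30), -2.3, 30) [ 0.002 -0.     0.002] [-37.   -1.6  61.6]
```

```bash
python3 -m creep '0 0 0.002 -14 -1.5 20 0.6;0 0 0.002 -26 -1.5 42 0.6;0 0 0.002 -37 -1.6 61.5 0.6;0 0 0.002 -37 -1.6 61.5 0.6;0 0 0.002 -37 -1.6 61.5 0.6;0 0 0.002 -37 -1.6 61.5 -1;0 0 0.002 -37 -1.6 61.5 -1;0 0 0.002 -37 -1.6 61.5 -1;0 0 0.002 -37 -1.6 61.5 -1;0 0 0.002 -37 -1.6 61.5 -1' 90
python3 -c "
from h import *
rows(((562,-114,30),-2.3,30))"
```

```text
clock: 10.62
tcp_pos: [0.5629, -0.1052, 0.0145]
orientation: [-1.97, -1.892, -0.531]
contact_force: [0.7, -1.5, 5.6]
grip_width: 0.041
gripper_force: 90.0
t 10.62 grasp [ 562.5 -114.5   30.7] yaw -2.4 toolz [ 0.023  0.5   -0.866] F [ 0.7 -1.5  5.6] w 41.0 gf 90.0 q [ 0.63  0.7  -0.34  1.8  -0.37  0.87  0.58]
((562, -114, 30), -2.3, 30) [ 0.003 -0.     0.   ] [ 0.1 -0.6  0.9]
```

```bash
python3 -m creep '0 0 0 2.5 0 -4.3 -1;0 0 0 7.5 0 -13 -1;0 0 0 15 0 -26 -1;0 0 0 15 0 -26 -1'
python3 look.py s3; python3 -c "
from h import *
rows()"
```

```text
clock: 11.12
tcp_pos: [0.563, -0.1049, 0.0447]
orientation: [-1.97, -1.893, -0.531]
contact_force: [0.4, 0.0, -2.3]
grip_width: 0.0411
gripper_force: 91.1
101.5 368 (array([664.4, -41.9]), array([55. , 44.3]), -89.12)
88.4 624 (array([ 563.4, -104.1]), array([102.1,  63.7]), 77.18)
102.1 398 (array([475.5, -50.3]), array([56. , 42.8]), -88.63)
t 11.22 grasp [ 561.5 -114.1   59.5] yaw -2.3 toolz [ 0.021  0.5   -0.866] F [ 0.8 -0.1 -1.8] w 41.0 gf 91.1 q [ 0.63  0.66 -0.34  1.8  -0.37  0.91  0.56]
```

View pics/s3.png

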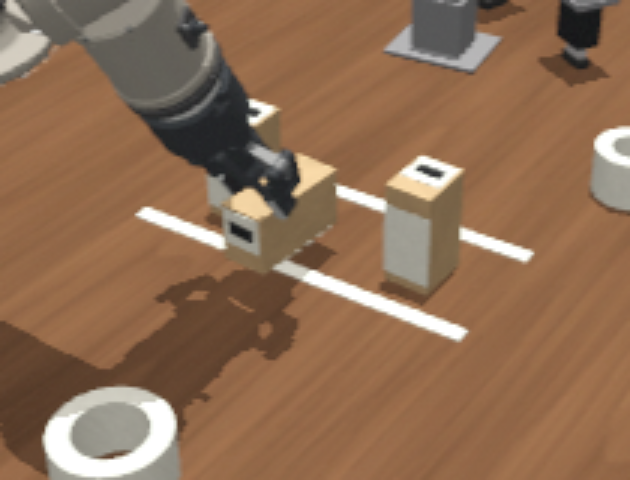

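Held and level, about 30 mm up. Now I turn it upright in the air.

```bash
python3 -c "
from h import *
rows(((562,-114,120),-2.3,30),((564,-85,130),0,0),((566,-60,120),2,-30),((567.4,-40.1,100),3.1,-60))"
```

```text
t 11.22 grasp [ 561.5 -114.1   59.5] yaw -2.3 toolz [ 0.021  0.5   -0.866] F [ 0.8 -0.1 -1.8] w 41.0 gf 91.1 q [ 0.63  0.66 -0.34  1.8  -0.37  0.91  0.56]
((562, -114, 120), -2.3, 30) [ 0.001 -0.     0.   ] [ 30.3   0.5 -52.3]
((564, -85, 130), 0, 0) [ 0.012 -0.524 -0.039] [ 51.2   1.3 -49. ]
((566, -60, 120), 2, -30) [ 1.000e-03 -1.047e+00 -7.900e-02] [ 61.    3.  -34.6]
((567.4, -40.1, 100), 3.1, -60) [-0.026 -1.57  -0.102] [ 65.8   4.4 -16.6]
```

```bash
python3 -m creep '0 0 0 8 0 -13 -1;0 0 0 19 0 -32 -1;0 0 0 30 0.5 -52 -1;0 -0.13 -0.01 36 0.7 -52 -1;0 -0.26 -0.02 41 0.9 -51 -1;0.01 -0.39 -0.03 46 1.1 -50 -1;0.012 -0.524 -0.039 51 1.3 -49 -1;0.01 -0.65 -0.05 54 1.7 -45 -1;0 -0.78 -0.06 56 2.2 -42 -1;0 -0.91 -0.07 58 2.6 -38 -1'
python3 -c "
from h import *
rows(((567.4,-40.1,100),3.1,-60),((567.4,-40.1,75),3.1,-60))"
```

```text
clock: 12.48
tcp_pos: [0.5665, -0.0727, 0.1072]
orientation: [1.978, 2.027, -0.38]
contact_force: [-0.5, -0.5, -2.2]
grip_width: 0.0414
gripper_force: 91.2
t 12.47 grasp [566.2 -65.6 124.5] yaw 1.5 toolz [ 0.018 -0.379 -0.925] F [-0.5 -0.5 -2.2] w 41.4 gf 91.2 q [-0.21  0.43 -0.02  1.92  0.5   0.93 -0.54]
((567.4, -40.1, 100), 3.1, -60) [-0.012 -0.658 -0.027] [21.4  2.1  9.1]
((567.4, -40.1, 75), 3.1, -60) [-0.012 -0.658 -0.027] [30.9  1.8 32.2]
```

```bash
python3 -m creep '0 -0.13 -0.01 4 0.4 2 -1;0 -0.26 -0.01 8 0.8 4 -1;-0.01 -0.39 -0.02 13 1.2 6 -1;-0.01 -0.52 -0.02 17 1.6 7 -1;-0.012 -0.6 -0.027 21 2.1 9 -1;-0.012 -0.6 -0.027 21 2.1 9 -1;-0.012 -0.6 -0.027 21 2.1 9 -1;-0.012 -0.6 -0.027 21 2.1 9 -1'
python3 - <<'E'
from h import *
from bench import grab_frame, camera_model
rows(((567.4,-40.1,65),3.1,-60))
p,d=grab_frame("scene"); m=camera_model("scene"); np.savez("s4.npz",p=p,d=d,**m)
cv2.imwrite("pics/s4.png",cv2.resize(p[150:310,120:330,::-1],None,fx=3,fy=3))
E
```

```text
clock: 13.48
tcp_pos: [0.5678, -0.0585, 0.0901]
orientation: [1.577, 1.662, -0.846]
contact_force: [0.5, 0.6, -1.7]
grip_width: 0.0412
gripper_force: 91.4
t 13.47 grasp [567.  -42.9 100.4] yaw 3.0 toolz [ 0.043 -0.832 -0.553] F [ 0.5  0.6 -1.7] w 41.2 gf 91.4 q [-0.6   0.72  0.1   1.89  0.84  1.24 -1.03]
((567.4, -40.1, 65), 3.1, -60) [-0.002 -0.063 -0.001] [29.9  0.6 17.2]
```

View pics/s4.png

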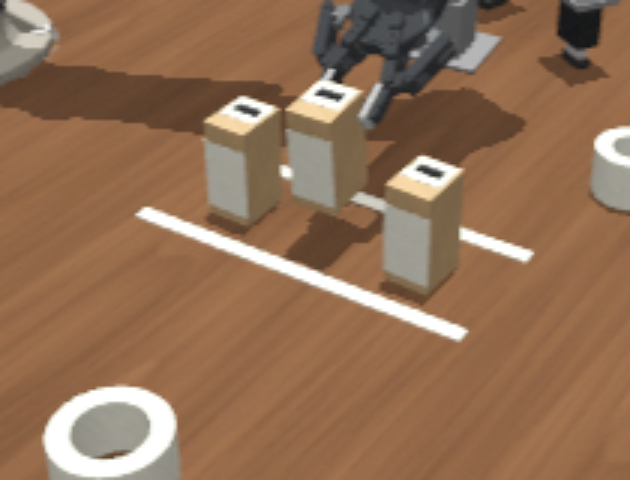

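The carton is held almost upright above the lane (crop ~(325,145)). I finish the tilt, lower it to just above the table and check for plumb.

```bash
python3 -m creep '0 -0.03 0 8 0 4 -1;0 -0.063 0 18 0.3 10 -1;0 -0.063 0 27 0.6 15.5 -1;0 -0.063 0 27 0.6 15.5 -1;0 -0.063 0 27 0.6 15.5 -1'
cat > tilt.py <<'E'
from h import *
from bench import grab_frame, camera_model
rows(((567.4,-40.1,59),3.1,-60))
p,d=grab_frame("scene"); X=cloud(camera_model("scene"),d)*1000
def ang(lo,hi,t):
    k=np.all((X>lo)&(X<hi),2)&(d>0); P=X[k]
    for _ in range(3):
        c=P.mean(0); n=np.linalg.svd(P-c,full_matrices=False)[2][2]; P=P[abs((P-c)@n)<2.5]
    print(t,len(P),np.round(c,1),np.round(n,3))
for x,y,t in ((570,-43,"held"),(664,-42,"far")):
    ang((x-20,y-35,25),(x+20,y-18,95),t+" front"); ang((x-20,y-25,88),(x+20,y+25,118),t+" top")
E
python3 tilt.py
```

```text
clock: 14.15
tcp_pos: [0.568, -0.0557, 0.058]
orientation: [1.531, 1.619, -0.888]
contact_force: [-0.2, -0.4, -2.2]
grip_width: 0.041
gripper_force: 91.4
t 14.15 grasp [567.1 -39.6  67.3] yaw 3.1 toolz [ 0.046 -0.866 -0.498] F [-0.2 -0.4 -2.2] w 41.0 gf 91.4 q [-0.63  0.81  0.11  1.87  0.86  1.25 -1.1 ]
((567.4, -40.1, 59), 3.1, -60) [-0.001  0.002  0.002] [7.  0.3 4.6]
held front 245 [570.2 -71.3  60.3] [-0.091  0.996  0.   ]
held top 67 [569.8 -42.2 110.2] [0.322 0.016 0.947]
far front 262 [664.7 -73.5  60.2] [ 0.006 -1.    -0.001]
far top 160 [665.2 -43.6 102.1] [ 0.008 -0.019  1.   ]
```

```bash
python3 -m creep '0 0 0 2 0 1.2 -1;0 0 0 5.2 0 3 -1;0 0 0 5.2 0 3 -1'
python3 -m creep '0 0 0 0.9 0 0.5 -1;0 0 0 0.9 0 0.5 -1'
python3 -m creep '0 0 0 0.9 0 0.5 -1;0 0 0 0.9 0 0.5 -1'
python3 -m creep '0 0 0 0.9 0 0.5 -1;0 0 0 0.9 0 0.5 -1'|sed -n 2,4p
```

```text
clock: 14.58
tcp_pos: [0.5677, -0.0555, 0.0515]
orientation: [1.531, 1.62, -0.889]
contact_force: [0.1, -0.5, -2.4]
grip_width: 0.0405
gripper_force: 91.4
clock: 14.82
tcp_pos: [0.5678, -0.0554, 0.0506]
orientation: [1.531, 1.619, -0.888]
contact_force: [0.1, -0.3, -2.2]
grip_width: 0.0415
gripper_force: 91.4
clock: 15.08
tcp_pos: [0.5678, -0.0554, 0.0496]
orientation: [1.531, 1.619, -0.888]
contact_force: [0.5, 0.9, -1.6]
grip_width: 0.0409
gripper_force: 91.4
tcp_pos: [0.5677, -0.0554, 0.0485]
orientation: [1.531, 1.619, -0.889]
contact_force: [0.7, -0.6, -1.9]
```

```bash
for i in 1; do python3 -m creep '0 0 0 0.9 0 0.5 -1;0 0 0 0.9 0 0.5 -1'; done |grep force
python3 -m creep '0 0 0 0.9 0 0.5 -1;0 0 0 0.9 0 0.5 -1'|grep -E "force|pos"
python3 tilt.py
```

```text
contact_force: [-1.0, 3.1, 4.7]
gripper_force: 91.8
tcp_pos: [0.5681, -0.0554, 0.0482]
contact_force: [-2.8, 4.4, 10.4]
gripper_force: 92.3
t 15.82 grasp [567.2 -39.2  57.5] yaw 3.1 toolz [ 0.046 -0.867 -0.496] F [-2.8  4.4 10.4] w 41.1 gf 92.3 q [-0.63  0.83  0.11  1.86  0.86  1.24 -1.11]
((567.4, -40.1, 59), 3.1, -60) [-0.     0.004  0.002] [-1.7  0.2  0.1]
held front 243 [569.9 -70.8  60.4] [-0.096  0.995 -0.012]
held top 101 [567.2 -43.8 101.6] [ 0.107 -0.014  0.994]
far front 270 [665.2 -73.5  60.9] [-0.008  1.    -0.003]
far top 156 [664.5 -43.6 101.9] [ 0.011  0.004 -1.   ]
```

```bash
python3 -m creep '0 0 0 -0.9 0 -0.5 -1;0 0 0 -0.9 0 -0.5 -1;0 0 0 -0.9 0 -0.5 0.1;0 0 0 -0.9 0 -0.5 0.4;0 0 0 -0.9 0 -0.5 0.6;0 0 0 -0.9 0 -0.5 0.6;0 0 0 -0.9 0 -0.5 0.6'
python3 tilt.py
```

```text
clock: 16.75
tcp_pos: [0.5678, -0.0554, 0.0475]
orientation: [1.531, 1.619, -0.888]
contact_force: [0.1, 0.0, -0.3]
grip_width: 0.0682
gripper_force: 0.0
t 16.75 grasp [566.9 -39.2  56.8] yaw 3.1 toolz [ 0.046 -0.866 -0.498] F [ 0.1  0.  -0.3] w 68.2 gf 0.0 q [-0.63  0.83  0.11  1.87  0.86  1.24 -1.11]
((567.4, -40.1, 59), 3.1, -60) [-0.001  0.002  0.003] [-2.3  0.5 -0.3]
held front 250 [569.7 -70.3  61.2] [-0.08   0.997 -0.003]
held top 112 [567.3 -43.6 101.9] [ 0.062 -0.007  0.998]
far front 270 [665.4 -73.7  60.8] [ 0.015 -1.    -0.001]
far top 159 [665.2 -44.2 102.3] [ 0.003  0.01  -1.   ]
```

```bash
python3 -m creep '0 0 0 0 0 -20 0.6;0 0 0 0 0 -50 0.6;0 0 0 10 0 -100 0.6;0 0 0 50 0 -140 0.6;0 0.15 0 30 0 -190 0.6;0 0.3 0 0 0 -250 0.8;0 0.45 0 0 0 -250 1;0 0.45 0 0 0 -250 1;0 0.45 0 0 0 -250 1'
python3 -c "
from h import *
rows(((457.3,327.6,230),9,0),)"; python3 look.py s5
```

```text
clock: 17.92
tcp_pos: [0.5552, 0.1615, 0.1715]
orientation: [1.82, 1.927, -0.569]
contact_force: [-0.3, -0.1, -0.1]
grip_width: 0.0857
gripper_force: 0.0
t 17.93 grasp [554.6 172.1 187. ] yaw 3.2 toolz [ 0.028 -0.565 -0.825] F [-0.3 -0.1 -0.1] w 85.7 gf 0.0 q [-0.64  0.53 -0.07  1.67  0.51  1.37 -0.86]
((457.3, 327.6, 230), 9, 0) [-0.035  0.6   -0.097] [ 119.   -88.6 -129.3]
101.5 365 (array([664.6, -41.9]), array([55.4, 43.7]), -88.49)
101.7 371 (array([564.1, -39. ]), array([56.1, 44.2]), -88.56)
101.9 397 (array([475.5, -50.3]), array([55.8, 42.8]), -88.7)
```

View pics/s5.png

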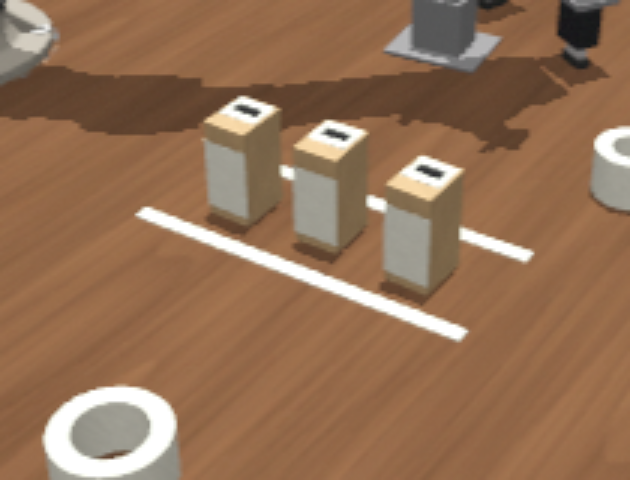

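Standing in the lane at (564,−39) mm, neighbours untouched. Now to the reader.

```bash
python3 -m creep '0 0.15 -0.02 10 -10 -55 1;-0.01 0.3 -0.05 40 -35 -90 1;-0.02 0.45 -0.07 80 -60 -120 1;-0.035 0.6 -0.097 119 -88.6 -129 1;-0.035 0.6 -0.097 119 -88.6 -129 1;-0.035 0.6 -0.097 119 -88.6 -129 1;-0.035 0.6 -0.097 119 -88.6 -129 1'
python3 - <<'E'
from h import *
from bench import grab_frame, camera_model
rows(((457.3,327.6,150),9,0),)
m=camera_model("wrist"); p,d=grab_frame("wrist"); np.savez("w1.npz",p=p,d=d,**m); cv2.imwrite("pics/w1.png",p[:,:,::-1])
X=cloud(m,d)*1000
for lo,hi in ((138,155),(66,82),(3,12)):
    k=(X[...,2]>lo)&(X[...,2]<hi)&(d>0)&(abs(X[...,0]-457)<65)&(abs(X[...,1]-328)<60)
    for c in comps(k,150):
        P=X[c[:,1],c[:,0]]; print(lo,len(c),np.round(np.median(P[:,2]),1),rect(P[:,:2]/1000))
m=camera_model("top"); p,d=grab_frame("top"); g=cv2.cvtColor(p,cv2.COLOR_RGB2GRAY)
np.savez("top2.npz",p=p,d=d,**m)
X=cloud(m,d)*1000
for x,y in ((564,-36),(664.6,-42),(475.5,-50)):
    k=(abs(X[...,0]-x)<20)&(abs(X[...,1]-y)<24)&(X[...,2]>90)
    w=np.where(k&(g<130),150.-g,0); v,u=np.mgrid[:384,:512]; w=np.clip(w,0,None)
    c=(np.sum(u*w)/w.sum(),np.sum(v*w)/w.sum()); print("mark",np.round(c,2),np.round(ray(m,[c],.1)*1000,1))
E
```

```text
clock: 18.9
tcp_pos: [0.4591, 0.327, 0.2113]
orientation: [2.041, 2.387, 0.002]
contact_force: [-0.5, 0.6, -0.2]
grip_width: 0.0855
gripper_force: 0.0
t 18.9 grasp [459.1 327.  230. ] yaw 8.9 toolz [ 0.001  0.    -1.   ] F [-0.5  0.6 -0.2] w 85.5 gf 0.0 q [-0.52  0.29 -0.25  1.79  0.08  1.07 -0.65]
((457.3, 327.6, 150), 9, 0) [ 0.001 -0.    -0.001] [ 0.8 -1.8 80. ]
138 1194 146.4 (array([461.6, 325.6]), array([34. , 23.8]), 9.02)
66 1485 74.4 (array([461.6, 325.4]), array([60.1, 49.6]), 8.79)
3 3277 6.2 (array([461.5, 325.1]), array([110. ,  89.4]), 8.93)
mark [279.18 207.89] [[565.1 -31.8]]
mark [281.   169.21] [[666.2 -35.3]]
mark [283.51 243.08] [[476.3 -43.7]]
```

View pics/w1.png

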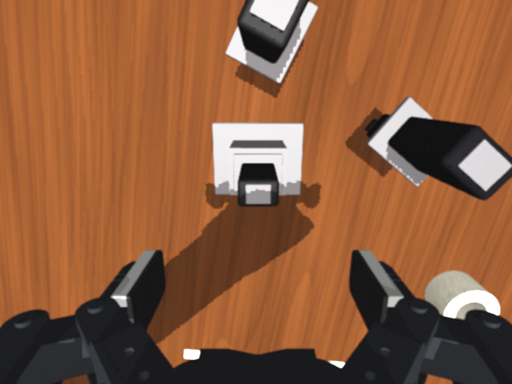

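The wrist view shows the small reader in its cradle at (258,185), centred between the fingers (midline ≈257). The larger readers are clear at (270,30) and (450,150). Going straight down to grip.

```bash
python3 -m creep '0 0 0 0 0 40 1;0 0 0 -0.5 0.4 80 1;0 0 0 -0.5 0.4 105 1;0 0 0 -0.5 0.4 118 1;0 0 0 -0.5 0.4 118 1;0 0 0 -0.5 0.4 118 1;0 0 0 -0.5 0.4 118 0;0 0 0 -0.5 0.4 118 -0.2;0 0 0 -0.5 0.4 118 -0.4;0 0 0 -0.5 0.4 118 -1' 30
python3 -m creep '0 0 0 0 0 0 -1;0 0 0 0 0 0 -1;0 0 0 0 0 0 -1'
python3 -c "
from h import *
rows()"
```

```text
clock: 20.25
tcp_pos: [0.4596, 0.3269, 0.0943]
orientation: [2.041, 2.387, 0.005]
contact_force: [-0.3, 0.6, 4.0]
grip_width: 0.0328
gripper_force: 31.9
clock: 20.62
tcp_pos: [0.4597, 0.327, 0.0943]
orientation: [2.041, 2.387, 0.006]
contact_force: [0.8, -1.3, 6.0]
grip_width: 0.0333
gripper_force: 32.1
t 20.62 grasp [459.6 326.9 113. ] yaw 8.9 toolz [ 0.003  0.002 -1.   ] F [ 0.8 -1.3  6. ] w 33.3 gf 32.1 q [-0.54  0.42 -0.24  1.9   0.13  0.83 -0.69]
```

```bash
python3 -m creep '0 0 0 0 0 0 -1;0 0 0 0 0 0 -1;0 0 0 0 0 -10 -1;0 0 0 0 0 -25 -1;0 0 0 0 0 -45 -1;0 0 0 0 0 -70 -1;0 0 0 0 0 -100 -1;0 0 0 0 0 -140 -1;0 0 0 0 0 -140 -1;0 0 0 0 0 -140 -1' 70
python3 - <<'E'
from h import *
from bench import grab_frame, camera_model
rows(((564,-20,260),3,0))
ims=[]
for n in ("scene","top"):
    p,d=grab_frame(n); np.savez(n+"3.npz",p=p,d=d,**camera_model(n)); ims.append(p)
a=cv2.resize(ims[0][70:220,200:360],None,fx=2.5,fy=2.5);b=cv2.resize(ims[1][180:300,60:220],None,fx=2.5,fy=2.5)
cv2.imwrite("pics/s6.png",np.hstack([a[:300],b[:300]])[:,:,::-1])
E
```

```text
clock: 21.88
tcp_pos: [0.4585, 0.3261, 0.2336]
orientation: [2.041, 2.388, 0.003]
contact_force: [0.3, -0.2, -2.6]
grip_width: 0.0325
gripper_force: 70.2
t 21.88 grasp [458.5 326.1 252.3] yaw 9.0 toolz [ 0.001  0.001 -1.   ] F [ 0.3 -0.2 -2.6] w 32.5 gf 70.2 q [-0.52  0.27 -0.25  1.77  0.07  1.11 -0.64]
((564, -20, 260), 3, 0) [ 0.002 -0.001  0.104] [-358.3   50.3   -8. ]
```

View pics/s6.png

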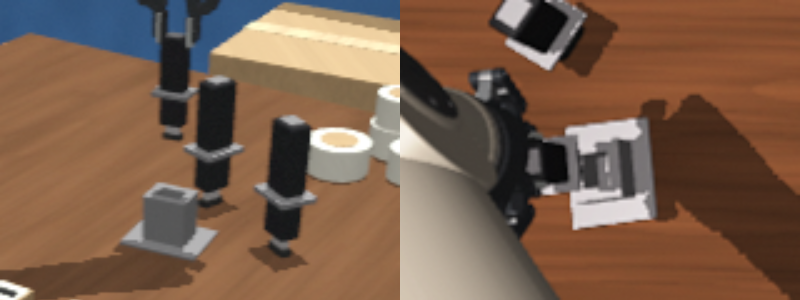

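The reader is out of its cradle and held upright (scene crop (175,85)), foot at (173,133). Next I measure the reader in the hand and then the mark, both with the wrist camera.

```bash
python3 -m creep '0 0 0.01 -30 5 -5 -1;0 0 0.02 -75 12 -5 -1;0 0 0.03 -130 20 -5 -1;0 0 0.05 -185 28 -5 -1;0 0 0.07 -240 36 -5 -1;0 0 0.09 -295 44 -5 -1;0 0 0.104 -350 50 -5 -1;0 0 0.104 -390 50 -5 -1;0 0 0.104 -416 50 -5 -1;0 0 0.104 -416 50 -5 -1'
python3 -m creep '0 0 0 0 0 0 -1;0 0 0 0 0 0 -1;0 0 0 0 0 0 -1'|head -1
python3 - <<'E'
from h import *
from bench import grab_frame, camera_model
rows()
m=camera_model("wrist"); p,d=grab_frame("wrist"); np.savez("w2.npz",p=p,d=d,**m); cv2.imwrite("pics/w2.png",p[:,:,::-1])
m=camera_model("scene"); p,d=grab_frame("scene"); np.savez("s7.npz",p=p,d=d,**m)
E
```

```text
clock: 23.22
tcp_pos: [0.5722, -0.0796, 0.2369]
orientation: [-2.167, -2.273, -0.0]
contact_force: [0.0, 0.7, -1.7]
grip_width: 0.0321
gripper_force: 70.1
clock: 23.6
t 23.6 grasp [573.  -75.6 257. ] yaw 3.1 toolz [ 0.002  0.002 -1.   ] F [-0.6 -0.2 -1.1] w 31.8 gf 70.1 q [ 0.02  0.28  0.    1.74 -0.    1.12  0.08]
```

View pics/w2.png

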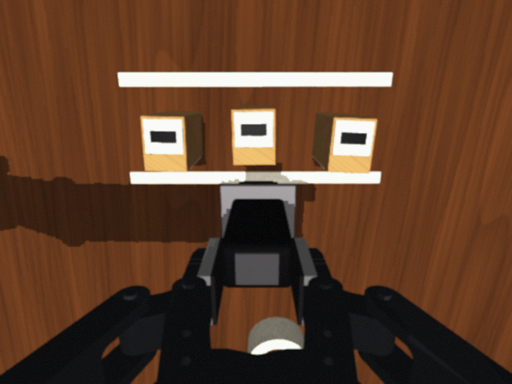

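The wrist view shows the mark at (254,130) on the middle carton, and the held reader's flange at (258,190–240) with its grip below. I compute the relative offset.

```bash
cat > rel.py <<'E'
import sys
from h import *
m=dict(np.load(sys.argv[1])); p,d=m["p"],m["d"]; X=cloud(m,d)*1000; g=cv2.cvtColor(p,cv2.COLOR_RGB2GRAY).astype(float)
o=[float(a) for a in sys.argv[2:4]]; zo=float(sys.argv[4]); yaw=np.radians(float(sys.argv[5]))
# local tool axes: a along tool y (yaw), b along tool x
L=lambda P:np.c_[(P[:,0]-o[0])*np.cos(yaw)+(P[:,1]-o[1])*np.sin(yaw),-(P[:,0]-o[0])*np.sin(yaw)+(P[:,1]-o[1])*np.cos(yaw)]
near=(abs(X[...,0]-o[0])<40)&(abs(X[...,1]-o[1])<40)&(d>0)
k=near&(abs(X[...,2]-zo-66)<5)
P=X[k]; q=L(P); print("flange n",len(P),"z",np.round(np.median(P[:,2]),1),"lim",np.round(np.percentile(q,[0.5,2,50,98,99.5],axis=0),1).tolist(), rect(q/1000))
k=near&(abs(X[...,2]-zo-136)<5); P=X[k]; q=L(P); print("griptop n",len(P),"z",np.round(np.median(P[:,2]),1),rect(q/1000))
# mark & carton top
k=(d>0)&(abs(X[...,2]-100)<7)&(abs(X[...,0]-565)<30)&(abs(X[...,1]+38)<40)
c=max(comps(k,50),key=len); P=X[c[:,1],c[:,0]]; h=np.median(P[:,2]); q=L(P); print("carton top z",round(h,1),"local",rect(q/1000),"world",rect(P[:,:2]/1000))
mk=np.zeros(d.shape,np.uint8); cv2.fillConvexPoly(mk,cv2.convexHull(c.astype(np.int32)),1); mk=cv2.erode(mk,np.ones((3,3)))
b=max(comps((mk>0)&(g<110),20),key=len); W=ray(m,b,h/1000)
v=np.argwhere((mk>0)&(g<170))[:,::-1]; v=v[np.all((v>=b.min(0)-2)&(v<=b.max(0)+2),1)]; wt=170-g[v[:,1],v[:,0]]
cw=np.average(ray(m,v,h/1000),axis=0,weights=wt)*1000
print("mark world",np.round(cw,1),"local",np.round(L(cw[None]),1),"rect",rect(W))
E
python3 rel.py w2.npz 573 -75.6 154 3.1
```

```text
flange n 1729 z 220.0 lim [[-22.8, -17.7], [-22.4, -14.1], [2.5, 11.6], [26.5, 18.3], [26.8, 18.5]] (array([ 2. , -0.2]), array([50.3, 37.7]), 0.33)
griptop n 3906 z 290.4 (array([ 1.5, -1.1]), array([59.1, 24.3]), -0.06)
carton top z 100.5 local (array([-1.7, 34.2]), array([56. , 44.1]), -89.17) world (array([569.4, -41.5]), array([56. , 44.1]), -86.07)
mark world [569.1 -33.5] local [[-1.6 42.3]] rect (array([568.9, -33.1]), array([23.9,  9.8]), 3.08)
```

```bash
python3 -m creep '0 0 0 15 -1 0 -1;0 0 0 43.6 -3.6 0 -1;0 0 0 43.6 -3.6 20 -1;0 0 0 43.6 -3.6 40 -1;0 0 0 43.6 -3.6 40 -1;0 0 0 43.6 -3.6 40 -1;0 0 0 43.6 -3.6 40 -1'
python3 - <<'E'
from h import *
from bench import grab_frame, camera_model
rows()
m=camera_model("wrist"); p,d=grab_frame("wrist"); np.savez("w3.npz",p=p,d=d,**m)
X=cloud(m,d)*1000; k=(d>0)&(abs(X[...,2]-180)<5)&(abs(X[...,0]-570)<35)&(abs(X[...,1]+32)<35); P=X[k]; c=P.mean(0); print("flange",len(P),c,np.linalg.svd(P-c,full_matrices=False)[2][2])
m=camera_model("scene"); p,d=grab_frame("scene"); cv2.imwrite("pics/s8.png",cv2.resize(p[100:260,140:320,::-1],None,fx=3.3,fy=3.3,interpolation=cv2.INTER_CUBIC))
E
python3 look.py x
```

```text
clock: 24.58
tcp_pos: [0.5679, -0.033, 0.1994]
orientation: [2.162, 2.278, 0.006]
contact_force: [0.7, -0.0, -1.9]
grip_width: 0.032
gripper_force: 70.1
t 24.57 grasp [567.9 -33.1 218.1] yaw 3.0 toolz [ 0.004  0.002 -1.   ] F [ 0.7 -0.  -1.9] w 32.0 gf 70.1 q [-0.03  0.29 -0.02  1.81  0.01  1.04 -0.  ]
flange 1713 [569.77937377 -23.81439954 181.02079408] [-0.01402292  0.02236246  0.99965158]
101.5 51 (array([562.9, -14.5]), array([43.5,  8.7]), 8.47)
101.9 103 (array([475.1, -29.8]), array([42.7, 15.2]), 1.49)
```

View pics/s8.png

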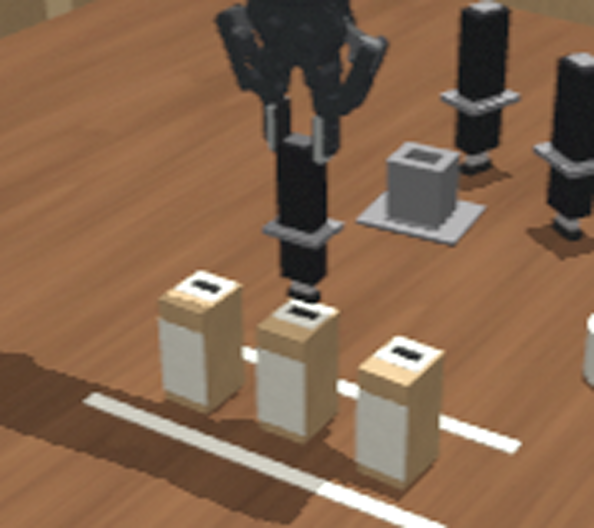

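The reader hangs right above the middle carton's mark in the scene view (~(303,300)). I check its lean and the residual offset.

```bash
python3 - <<'E'
from h import *
from scipy.optimize import least_squares
def pl(f,zs,x,y,w=30):
    m=dict(np.load(f)); X=cloud(m,m["d"])*1000
    for z in zs:
        P=X[(m["d"]>0)&(abs(X[...,2]-z)<4)&(abs(X[...,0]-x)<w)&(abs(X[...,1]-y)<w)]; 
        for _ in range(3):
            c=P.mean(0); n=np.linalg.svd(P-c,full_matrices=False)[2][2]; n*=np.sign(n[2]); P=P[abs((P-c)@n)<1.5]
        print(f,z,len(P),np.round(c,1),np.round(n,4))
pl("w1.npz",(146,74,6),461,326,50); pl("w2.npz",(220,290),575,-76); pl("w2.npz",(100.5,),569,-41); pl("w3.npz",(180,250),570,-32)
m=dict(np.load("scene3.npz"))
E
python3 rel.py w3.npz 567.9 -33.1 115 3.0 | head -2; python3 -c "
from h import *
rows()"
```

```text
w1.npz 146 848 [461.7 326.  146.5] [-8.000e-04  3.790e-02  9.993e-01]
w1.npz 74 191 [460.9 336.3  75.3] [-0.0068 -0.0022  1.    ]
w1.npz 6 2520 [458.6 339.7   6.2] [-3.0e-04  1.2e-03  1.0e+00]
w2.npz 220 1560 [574.9 -66.8 220. ] [-0.0094 -0.0021  1.    ]
w2.npz 290 2599 [574.4 -74.8 290.4] [-0.011   0.0751  0.9971]
w2.npz 100.5 2268 [569.3 -40.9 100.5] [ 1.0e-04 -9.8e-03  1.0e+00]
w3.npz 180 1546 [570.  -24.4 181.1] [-0.0139  0.0036  0.9999]
w3.npz 250 2499 [569.2 -32.2 251.5] [-0.0132  0.0931  0.9956]
flange n 1737 z 181.1 lim [[-22.8, -17.5], [-22.4, -14.1], [2.6, 11.7], [26.5, 18.4], [26.9, 18.5]] (array([ 2.1, -0.2]), array([50.1, 37.7]), -0.29)
griptop n 3900 z 251.5 (array([ 1.2, -1.1]), array([59.3, 24.3]), -0.13)
t 24.77 grasp [567.5 -33.3 217.5] yaw 3.0 toolz [ 0.003  0.002 -1.   ] F [-0.5 -0.6 -0.7] w 32.1 gf 70.1 q [-0.03  0.29 -0.02  1.81  0.01  1.04 -0.  ]
```

```bash
python3 -m creep '0.01 0 0 0.9 -0.6 0 -1;0.01 0 0 0.9 -0.6 5 -1;0.01 0 0 0.9 -0.6 12 -1;0.01 0 0 0.9 -0.6 12 -1;0.01 0 0 0.9 -0.6 12 -1;0.01 0 0 0.9 -0.6 12 -1'|grep -E "pos|contact"
python3 - <<'E'
from h import *
from bench import grab_frame, camera_model
rows()
m=camera_model("wrist"); p,d=grab_frame("wrist"); np.savez("w4.npz",p=p,d=d,**m)
rows(); rows()
E
python3 rel.py w4.npz 567.1 -32.3 103 3.0 | head -1
```

```text
tcp_pos: [0.5668, -0.0324, 0.1866]
contact_force: [0.6, 0.5, -2.0]
t 25.52 grasp [567.  -32.4 205.3] yaw 3.0 toolz [-0.008  0.001 -1.   ] F [ 0.6  0.5 -2. ] w 31.8 gf 70.1 q [-0.03  0.31 -0.02  1.81  0.01  1.02 -0.01]
t 25.57 grasp [566.9 -32.4 205.3] yaw 3.0 toolz [-0.008  0.001 -1.   ] F [ 0.1 -0.1 -3.1] w 32.1 gf 70.1 q [-0.03  0.31 -0.02  1.81  0.01  1.02 -0.01]
t 25.57 grasp [566.9 -32.4 205.3] yaw 3.0 toolz [-0.008  0.001 -1.   ] F [ 0.1 -0.1 -3.1] w 32.1 gf 70.1 q [-0.03  0.31 -0.02  1.81  0.01  1.02 -0.01]
flange n 1735 z 168.3 lim [[-23.3, -17.6], [-22.9, -14.1], [2.0, 11.3], [26.0, 18.2], [26.3, 18.4]] (array([ 1.5, -0.4]), array([50.2, 37.9]), 0.15)
```

```bash
for i in 1; do python3 -m creep '0 0 0 0 0 0 -1;0 0 0 0 0 0 -1'|grep -E "contact"; done
python3 -m creep '0 0 0 0 0 1 -1;0 0 0 0 0 1 -1;0 0 0 0 0 1 -1'|grep -E "pos|contact"
python3 -m creep '0 0 0 0 0 1 -1;0 0 0 0 0 1 -1;0 0 0 0 0 1 -1'|grep -E "pos|contact"
python3 -m creep '0 0 0 0 0 1 -1;0 0 0 0 0 1 -1;0 0 0 0 0 1 -1'|grep -E "pos|contact"
python3 -m creep '0 0 0 0 0 1 -1;0 0 0 0 0 1 -1;0 0 0 0 0 1 -1'|grep -E "pos|contact"
python3 -m creep '0 0 0 0 0 1 -1;0 0 0 0 0 1 -1;0 0 0 0 0 1 -1'|grep -E "pos|contact"
```

```text
contact_force: [0.3, -0.1, -1.4]
tcp_pos: [0.5666, -0.0324, 0.1853]
contact_force: [0.3, 0.8, -1.4]
tcp_pos: [0.5667, -0.0323, 0.1844]
contact_force: [0.6, -0.4, -1.5]
tcp_pos: [0.5667, -0.0324, 0.1835]
contact_force: [-0.4, -1.1, 0.5]
tcp_pos: [0.5667, -0.0324, 0.1824]
contact_force: [-0.2, 1.0, 0.5]
tcp_pos: [0.5667, -0.0323, 0.1815]
contact_force: [0.4, 0.1, -0.1]
```

```bash
python3 -m creep '0 0 0 0 0 1 -1;0 0 0 0 0 2 -1;0 0 0 0 0 3 -1;0 0 0 0 0 3.5 -1;0 0 0 0 0 3.5 -1;0 0 0 0 0 3.5 -1'|grep -E "pos|contact"
python3 - <<'E'
from h import *
from bench import status,grab_frame, camera_model
f=[]
for i in range(12):
    m=camera_model("wrist"); p,d=grab_frame("wrist"); f.append(status.get_obs()["contact_force"])
print(np.mean(f,0)); np.savez("w5.npz",p=p,d=d,**m); rows()
m=camera_model("top"); p2,d2=grab_frame("top"); 
p3,_=grab_frame("scene")
cv2.imwrite("pics/end.png",np.hstack([cv2.resize(p[80:300,130:400],(400,400)),cv2.resize(p3[100:260,150:310],(400,400),interpolation=cv2.INTER_CUBIC)])[:,:,::-1])
E
python3 rel.py w5.npz 567 -32.4 94.3 3.0
```

```text
tcp_pos: [0.5667, -0.0323, 0.178]
contact_force: [0.5, 0.4, 0.7]
[ 0.64531064 -0.11167012  1.52584114]
t 29.05 grasp [566.8 -32.4 196.6] yaw 3.0 toolz [-0.008  0.001 -1.   ] F [ 0.6 -0.1  1.2] w 32.4 gf 70.5 q [-0.03  0.32 -0.02  1.82  0.01  1.01 -0.01]
flange n 1744 z 159.6 lim [[-23.4, -17.6], [-23.0, -14.1], [1.9, 11.6], [25.9, 18.3], [26.3, 18.5]] (array([ 1.5, -0.2]), array([50.2, 37.6]), -0.06)
griptop n 3900 z 230.1 (array([ 1.6, -1.1]), array([59.2, 24.3]), 0.15)
carton top z 100.4 local (array([ 1.6, 11.3]), array([44.1, 15.7]), 0.43) world (array([568. , -21.1]), array([44.1, 15.7]), 3.43)
mark world [568.2 -27.8] local [[1.5 4.6]] rect (array([568.4, -27.7]), array([28.8,  0. ]), 3.12)
```

View pics/end.png

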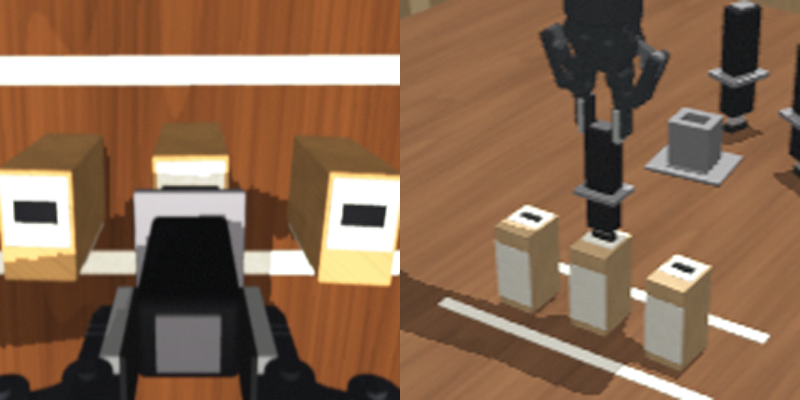

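The foot is about half pressed (≈6 mm, ≈3.4 N) and sits over the mark to within about 1 mm. The carton is upright inside the lane, so I'm handing in.

```bash
python3 -c "
from bench import r
print(r.hand_in())"
```

```text
the job is handed in; nothing more can be done
None
```

The job is handed in: the fallen carton stands label-up between the tapes, and the reader is held upright on its black block with the foot about 6 mm in; one first grip slipped and dropped the carton back on its side, but the neighbours did not move.

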